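# Clamp the product tub with the torque-limited lever

## Robot

A 7-joint arm with a two-finger parallel gripper is mounted at the origin on the work surface. World frame = base frame: x ahead of the robot, y to its left, z up, the work surface at z = 0. Lengths are in mm, angles in rad, forces in N, time in s.
With the tool pointing down it reaches from about 400 to 875 mm from the base axis. Payload 19.3 kg.
Tool frame: the origin (TCP) lies at the very end of the fingers, on their centre line; the grasp point (between the pads) lies 19 mm behind it (grip_point_offset is the z of the grasp point in the tool frame, in mm); z points along the fingers, x is the direction in which the jaws open and shut, and the axes are right-handed (so a half turn about z gives the same grasp; the last joint's range is limited). The gripper opens to 85 mm and grips with 20 to 120 N. Pads are 22 mm wide; open, the fingers measure 114 mm over their backs; the gripper's body (76 mm by 85 mm) begins 54 mm behind the grasp point. The pads swing forward as they close: fully open they stand 13 mm farther back than shut.
Start: joints at [-1.182, 0.521, -0.036, 1.599, 0.021, 1.021, -0.113], TCP at [276.812, 560.348, 231.291] pointing down, gripper open.
Joint ranges: [-2.91, 2.91], [-0.3, 2.13], [-1.5, 1.42], [0.17, 2.43], [-1.26, 4.41], [0.16, 1.93], [-2.52, 2.52]. Speed limits (rad/s): [1.89, 1.89, 2.39, 2.39, 3.01, 3.01, 3.01].

## Interface

Orientations are given as a 3x3 rotation matrix whose columns are the frame's x, y, z axes.
In Python, from workcell import movep, movel, goto_joints, open_gripper, clamp, wait, inverse_kinematics, read_state, camera, PlanningError, finish_job, grip_point_offset gives the robot as it stands. Calls block until the motion is done:
- movep(position, orientation): joint-space move of the TCP to a pose.
- movel(position, frame=None, max_speed=150, guard=None): straight line of the TCP; frame=None keeps the orientation; max_speed is the mean speed in mm/s. With guard (N) it stops when the force on the tool has changed by that much, and returns True; else False.
- goto_joints(angles): joint-space move.
- open_gripper() and clamp(): open the fingers fully, or close them until they stop; the grip force is fixed at half the most.
- wait(seconds).
- inverse_kinematics(position, orientation): joint angles nearest the present ones, or None.
- read_state(): the state.
- camera(name): name is "scene" or "top"; returns a dict with "image" (400x640x3 uint8, blue, green, red), "range_z" (400x640 float32, mm along the optical axis (not along the pixel's ray), 0 where there is no reading), "fx", "fy", "cx", "cy" (pixels), "cam_to_world" (4x4, takes a point from camera to world coordinates). Camera axes: x right, y up, looking along -z (the intrinsics and any distortion apply to the point x, -y, -z); pixel columns grow to the right and rows downward; lengths in mm; the calibration is good to about 2 mm. A picture is of the moment at which its call begins.
A pose or a line that the arm cannot do raises PlanningError and nothing moves.
- finish_job(): hands the job in, once; it reports no verdict.
The state is a dict: "time": time; "qpos": joint angles; "qvel": joint speeds; "joint_efforts": joint torques, N m; "eef_pos": TCP position; "tool_rot": TCP orientation; "ft_force": force on the tool from outside, world axes, zero at the start; "torque": the same for the moment, N m; "finger_gap": finger opening in mm.
Only numpy, scipy, OpenCV 4.12 (cv2) and the standard library are available. Lean on these libraries where they do the work, as an engineer would, in place of code of your own. Each camera call takes 0.05 s, during which the arm holds its last target. There are 200 camera calls.

## Task

Slide the amber tub with the black lid along the clamp's base plate, upright, until it is fully home against the back stop between the two jaws. Then swing the clamp's red-handled lever clockwise to close the jaws on the tub until the torque limiter clicks (the lever yields and the yellow pin pops up), stop there without forcing it on to its end stop, and let go so that the lever springs back and the tub stays clamped; do not disturb the other vessels.

Things in the scene. Friction and masses are not known exactly. Their poses are not given: they have to be found in the camera images.
- nest (a point): Fixed point on top of the clamp's aluminium base plate (8 mm thick), below the axis of the tub when it is home and clamped. Its axes are the clamp's: +x is the way the tub is slid in, +y points from fixed to moving jaw, z up. The blue clamp is screwed down; place and yaw vary. In this frame the plate runs over x -155 to +80 mm, y -90 to +180 mm; the way in, from -x, is open
- back_stop (a point): Fixed point on the rubber face of the blue back stop, 45 mm in +x of the nest point and 19 mm above the plate; same axes as the nest. The stop is 36 mm high and runs from y = -71 to +94 mm in the nest's frame. The tub is home when it touches this face
- fixed_jaw (a point): Fixed point on the rubber face of the blue fixed jaw, 45 mm in -y of the nest point and 26 mm above the plate; same axes as the nest. The jaw is 50 mm high and runs from x = -42 to +42 mm in the nest's frame
- jaw_face (a point): Middle of the rubber face (70 mm along x) of the blue moving jaw (48 mm high), 27 mm above the plate. It looks to the clamp's -y and moves to -y by 26.1 mm per radian of joint spindle; with the lever fully back it stands at y = +75 mm in the nest's frame. A tub touching the fixed jaw is gripped at joint spindle of about 1.15
- tub_center (a point): Centre of the tub to be clamped: round, amber with a black lid, diameter 90 mm, 75 mm tall, 0.25 to 0.5 kg (too wide to grasp across), loose, standing on the plate in front of the nest. The point is on its axis, half-way up (37.5 mm above its underside); z is its axis
- pivot (a point): Point on the lever's vertical axis, in the middle of the lever arm's thickness, 77 mm above the plate, at x = -30, y = +140 mm in the nest's frame; same axes. The hub has radius 24 mm and its top is 16 mm above this point; the yellow click pin (20 mm wide, 1 mm proud at rest) is in its middle. A blue pillar stands below
- lever_grip (a point): Middle of the upright red handle (22 mm diameter, from 4 to 58 mm above pivot level; this point 34 mm above it), 120 mm from the lever's axis, on a steel arm 18 mm wide whose top is 6 mm above pivot level. From above, with both joints 0 the lever points 160 degrees counter-clockwise from the clamp's +x; it turns clockwise by spindle + lever, to about the clamp's +y when the tub is gripped
- spindle (a joint): Turn of the clamp's spindle, rad, 0 = fully open, growing clockwise seen from above as the jaws close; starts between 0 and 0.3. It takes about 0.2 N m (1.7 N at the handle) to turn and stays where it is left
- lever (a joint): Yield of the lever in its torque limiter, rad: 0 below the limit; at about 0.85 N m (7 N at the handle) it clicks: the lever gives way clockwise at nearly constant torque while the spindle stays. 0.12 is a full click (pin up 7 mm); over 0.27 (pin up 16 mm) counts as forced, 0.36 is the end stop. It springs back to 0 when let go
- wash_bottle_mid (a point): White bottle with a red cap, diameter 64 mm, 170 mm tall, a bystander; the point is on its axis 85 mm up
- white_tub_mid (a point): White tub with a grey lid, diameter 76 mm, 88 mm tall, a bystander; the point is on its axis 44 mm up
- beaker_mid (a point): Empty glass beaker, diameter 76 mm, 95 mm tall, a bystander; the point is on its axis 48 mm up

How it is judged:
By the outcome, as a careful person would: the job done as asked, in the order asked, and still so for the second after the job is handed in, with the robot touching nothing.
It also fails if it takes over 61 s, if anything falls off the work surface, if the arm or the gripper's body presses on something with over 40 N, if the wrist force passes 120 N, or if a joint passes its speed limit or range.

## Working session

There is one attempt and no reset: what is moved stays moved. The work goes in short steps, each a Python script; the robot and the scene stay as the last script left them, time stands still between calls to the robot, and variables do not carry over. Pictures are saved under pics/ and viewed, about 8 in all and at most 12, crops included, and the job is handed in when it is done.

```bash
ls; mkdir -p pics; python3 - <<'E'
from workcell import *
import cv2,numpy as np,pickle
for n in("top","scene"):
    c=camera(n); cv2.imwrite(f"pics/{n}0.png",c["image"]); pickle.dump(c,open(f"{n}0.pkl","wb"))
    print(n,c["fx"],c["cx"],c["cy"],np.round(c["cam_to_world"],3).tolist(),[k for k in c], (c["range_z"]>0).mean())
s=read_state();print(s["time"],grip_point_offset)
E
```

```text
pics
top 386.6257468478781 322.6908204337169 195.691602211674 [[0.02, 0.986, -0.166, 384.235], [-1.0, 0.019, -0.01, 26.475], [-0.006, 0.166, 0.986, 1154.76], [0.0, 0.0, 0.0, 1.0]] ['image', 'range_z', 'fx', 'fy', 'cx', 'cy', 'cam_to_world'] 0.996
scene 440.5190131680372 316.63492249946984 201.2008456666512 [[0.326, -0.806, 0.494, 1097.83], [0.945, 0.281, -0.165, -149.853], [-0.006, 0.52, 0.854, 1043.238], [0.0, 0.0, 0.0, 1.0]] ['image', 'range_z', 'fx', 'fy', 'cx', 'cy', 'cam_to_world'] 0.9961171875
0.1 -18.700000000000003
```

View pics/top0.png

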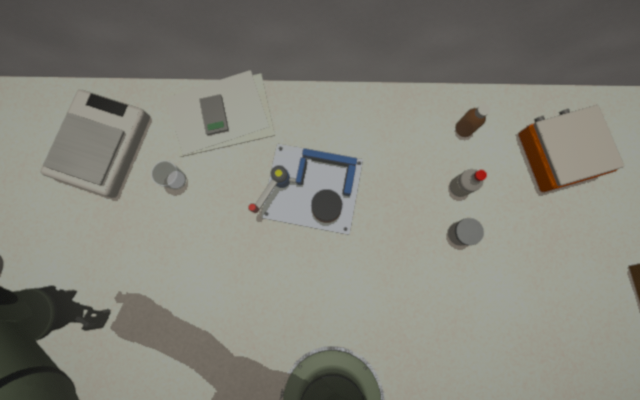

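View pics/scene0.png

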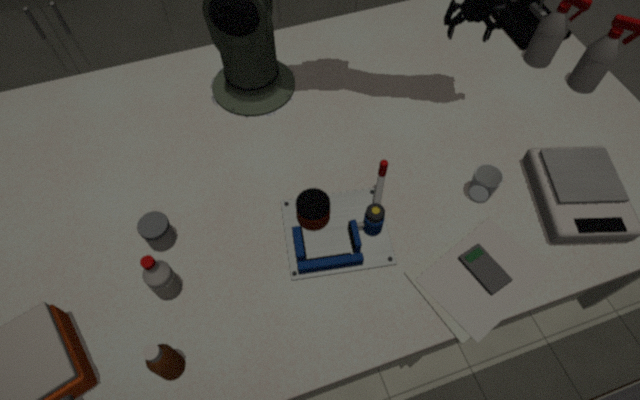

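```bash
cat >h.py <<'E'
import numpy as np,cv2
def cloud(c):
    v,u=np.mgrid[0:400,0:640]; z=c["range_z"]
    P=np.stack([(u-c["cx"])/c["fx"]*z,-(v-c["cy"])/c["fy"]*z,-z],-1)
    M=c["cam_to_world"]; return P@M[:3,:3].T+M[:3,3]
def ray(c,u,v,h):
    M=np.array(c["cam_to_world"]); d=M[:3,:3]@[(u-c["cx"])/c["fx"],-(v-c["cy"])/c["fy"],-1]; o=M[:3,3]
    return o+d*(h-o[2])/d[2]
E
python3 - <<'E'
import pickle; from h import *
for n in("top","scene"):
    c=pickle.load(open(n+"0.pkl","rb")); W=cloud(c); hsv=cv2.cvtColor(c["image"],cv2.COLOR_BGR2HSV)
    roi=(np.hypot(W[...,0]-500,W[...,1]-30)<230)
    print(n,"table z",np.median(W[roi&(W[...,2]<4)][:,2]))
    def rep(k,m):
        p=W[m&roi]
        if len(p)>4: print(k,len(p),"mean",p.mean(0).round(1),"med",np.median(p,0).round(1),"rect",cv2.minAreaRect(p[:,:2].astype(np.float32)))
    H,S,V=[hsv[...,i] for i in range(3)]; z=W[...,2]
    rep("lid",(V<70)&(z>76)&(z<92)&(S<90))
    rep("yellow",(H>20)&(H<38)&(S>110)&(z>90))
    rep("red",((H<6)|(H>172))&(S>130)&(z>90))
    rep("redtop",((H<6)|(H>172))&(S>130)&(z>136))
    b=(H>100)&(H<125)&(S>110)
    for lo,hi in((35,47),(51,64),(96,106)): rep(f"blue{lo}",b&(z>lo)&(z<hi))
    rep("plate",(z>5)&(z<11))
    if n=="top":
        a=c["image"][130:250,230:380]; cv2.imwrite("pics/crop.png",cv2.resize(a,None,fx=5,fy=5,interpolation=cv2.INTER_CUBIC))
E
```

```text
top table z 0.5297128758809322
lid 691 mean [538.7  27.9  83.7] med [538.   27.   83.8] rect ((571.6549682617188, 66.22295379638672), (186.48544311523438, 83.19140625), 49.32396697998047)
yellow 42 mean [623.8 162.8 103. ] med [623.4 162.8 102.9] rect ((624.210205078125, 163.01312255859375), (19.050485610961914, 18.444400787353516), 55.01653289794922)
red 38 mean [513.6 212.5 195.5] med [520.4 222.6 142.7] rect ((451.7480773925781, 129.93765258789062), (246.6197052001953, 15.131609916687012), 53.363162994384766)
redtop 37 mean [513.6 212.2 197.1] med [520.4 222.7 142.9] rect ((451.7480773925781, 129.93765258789062), (246.6197052001953, 15.131609916687012), 53.363162994384766)
blue35 228 mean [688.5  17.6  44.2] med [688.1  18.1  44.4] rect ((689.571533203125, 19.926475524902344), (155.15731811523438, 17.119260787963867), 79.72129821777344)
blue51 240 mean [628.    9.3  59. ] med [628.5 -34.8  59. ] rect ((632.9351196289062, 30.41069793701172), (157.27944946289062, 81.85527801513672), 79.51487731933594)
plate 3599 mean [567.9  66.8   8.1] med [568.8  76.1   8.2] rect ((502.92651367187
[... 562 characters left out ...]
6, 147.84130859375), 57.525901794433594)
redtop 41 mean [525.6 221.4 141.4] med [526.4 221.7 141.5] rect ((525.3631591796875, 222.00889587402344), (15.306391716003418, 20.173004150390625), 65.42975616455078)
blue35 642 mean [690.7  22.5  42.6] med [692.1  20.3  43. ] rect ((683.2034301757812, 57.337745666503906), (77.32275390625, 236.3417205810547), 8.35193157196045)
blue51 444 mean [634.8  24.4  57.7] med [637.  -31.9  57.9] rect ((642.5404052734375, 58.80418395996094), (224.0182647705078, 83.17555236816406), 78.21907043457031)
plate 3727 mean [600.   62.8   7.7] med [603.8  72.8   7.7] rect ((504.98004150390625, 33.82728576660156), (409.3807067871094, 445.7390441894531), 83.08151245117188)
```

View pics/crop.png

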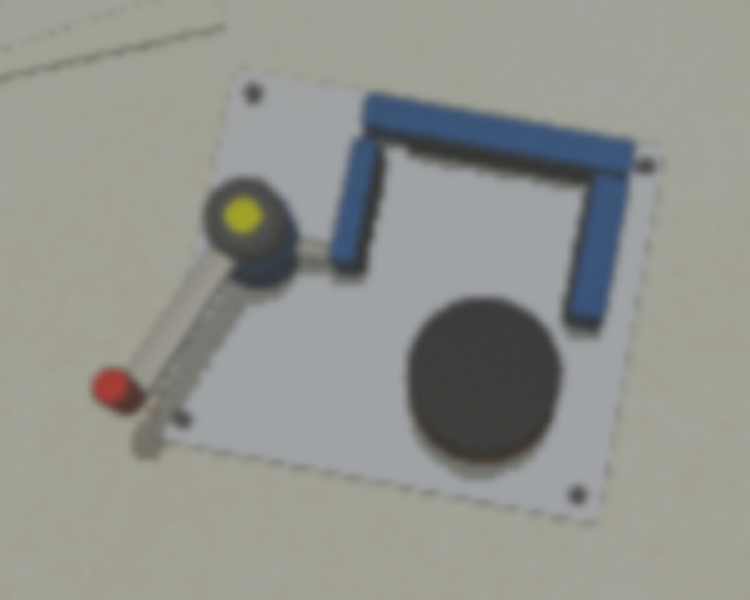

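```bash
python3 - <<'E'
import pickle; from h import *
c=pickle.load(open("top0.pkl","rb"))
f=lambda x,y,h: ray(c,230+(x+.5)/5-.5,130+(y+.5)/5-.5,h)[:2]
px=[(240,68),(662,143),(598,522),(165,440)]; m=np.array([(80,180),(80,-90),(-155,-90),(-155,180)],float)
w=np.array([f(*p,8) for p in px]); print(w.round(1))
A=w-w.mean(0);B=m-m.mean(0)
yaw=np.arctan2((B[:,0]*A[:,1]-B[:,1]*A[:,0]).sum(),(A*B).sum())
R=np.array([[np.cos(yaw),-np.sin(yaw)],[np.sin(yaw),np.cos(yaw)]]); n=w.mean(0)-R@m.mean(0)
print("yaw",yaw,"nest",n,"resid",(A-B@R.T).round(1).tolist())
g=lambda p:((np.array(p)-n)@R).round(1)
print("pin",g(f(242,215,102)),"tub",g(f(484,379,83)),"handle",g(f(112,386,143)),"lid med",g((538,27)))
print("stop front top",g(f(365,128,44)),g(f(630,168,44)),"fixed jaw top inner",g(f(594,178,58)),g(f(566,318,58)),"mov jaw inner",g(f(380,142,56)),g(f(357,264,56)))
s=pickle.load(open("scene0.pkl","rb")); W=cloud(s);hsv=cv2.cvtColor(s["image"],cv2.COLOR_BGR2HSV)
k=(abs(W[...,2]-82.6)<4)&(np.hypot(W[...,0]-540,W[...,1]-27)<60); print("scene lid",g(cv2.minEnclosingCircle(W[k][:,:2].astype(np.float32))[0]),cv2.minEnclosingCircle(W[k][:,:2].astype(np.float32))[1])
E
```

```text
[[738.3 180. ]
 [695.4 -80. ]
 [463.6 -42.9]
 [507.4 215.6]]
yaw -0.16127850329209667 nest [630.97744826  17.75201232] resid [[-0.5, -2.6], [-0.0, 4.0], [0.1, 3.3], [0.5, -4.7]]
pin [-30.  142.2] tub [-94.1  -6.8] handle [-141.5  184.7] lid med [-93.3  -5.8]
stop front top [46.7 90.4] [ 50.7 -68.3] fixed jaw top inner [ 37.4 -48.2] [-47.2 -46.4] mov jaw inner [36.8 78.8] [-37.2  78.3]
scene lid [-89.1  -8.1] 45.24979019165039
```

```bash
cat >>h.py <<'E'
from workcell import *
yaw=-.165; R2=np.array([[np.cos(yaw),-np.sin(yaw)],[np.sin(yaw),np.cos(yaw)]]); N=np.array([630.9,17.9])
def wp(x,y,z): return np.r_[N+R2@[x,y],z]
def ori(th): # tool x at clamp angle th (rad), tool down
    r=np.r_[R2@[np.cos(th),np.sin(th)],0]; z=np.array([0,0,-1.]); return np.c_[r,np.cross(z,r),z]
def look(tag,crop=(130,250,230,380)):
    g=lambda p:((np.array(p)-N)@R2).round(1)
    for n in("top","scene"):
        c=camera(n); W=cloud(c)
        hs=cv2.cvtColor(c["image"],cv2.COLOR_BGR2HSV); near=np.linalg.norm((W[...,:2]-N),axis=-1)<200
        k=(abs(W[...,2]-83)<4)&(hs[...,2]<75)&(hs[...,1]<110)&(np.linalg.norm((W[...,:2]-N)@R2-[-50,0],axis=-1)<105)
        if k.sum()>100:
            l=cv2.connectedComponentsWithStats(k.astype(np.uint8)); i=1+np.argmax(l[2][1:,4]); P=W[l[1]==i][:,:2].astype(np.float32)
            q=cv2.minEnclosingCircle(P); print(n,"lid",g(q[0]),round(q[1],1),"med",g(np.median(P,0)))
        y=(hs[...,0]>20)&(hs[...,0]<38)&(hs[...,1]>110)&near&(W[...,2]>90)
        r=((hs[...,0]<6)|(hs[...,0]>172))&(hs[...,1]>130)&near&(W[...,2]>115)&(W[...,2]<150)
        for nm,m in(("pin",y),("handle",r)):
            if m.sum()>3: print(n,nm,m.sum(),g(np.median(W[m],0)[:2]),"z",np.median(W[m],0)[2].round(1))
        im=c["image"]
        if n=="top": a,b,cc,d=crop; im=cv2.resize(im[a:b,cc:d],None,fx=5,fy=5,interpolation=cv2.INTER_CUBIC)
        cv2.imwrite(f"pics/{n}_{tag}.png",im)
    s=read_state(); print("t",s["time"],"tcp",g(s["eef_pos"][:2]),s["eef_pos"][2].round(1),"f",np.round(s["ft_force"],1))
E
python3 - <<'E'
from h import *
clamp()
O=ori(np.pi/2)
movep(wp(-92,-98,200),O); movel(wp(-92,-98,28),max_speed=200)
movel(wp(-92,-55.5,28),max_speed=80)
look("a")
movel(wp(-92,-80,28)); 
movel(wp(-170,-80,28),max_speed=200); movel(wp(-170,4,28),max_speed=200)
look("b")
E
```

```text
top lid [-93.6  31.9] 40.6 med [-96.2  39.6]
top pin 42 [-31.3 141.7] z 103.1
scene lid [-89.7  26.2] 44.4 med [-87.8  34.2]
scene pin 113 [-39.1 127.8] z 104.0
scene handle 8 [-79.8 -50.9] z 122.1
t 5.05 tcp [-92.  -55.3] 28.1 f [-0.1  0.5  0. ]
top lid [-70.8  29.6] 33.9 med [-65.4  30.6]
top pin 41 [-31.  141.5] z 102.5
scene lid [-89.6  25.9] 45.1 med [-88.5  25.3]
scene pin 134 [-128.7   42.9] z 138.9
scene handle 14 [-154.3    9.6] z 125.2
t 6.575 tcp [-169.7    3.3] 28.0 f [-0.3 -0.1  0.4]
```

View pics/top_b.png

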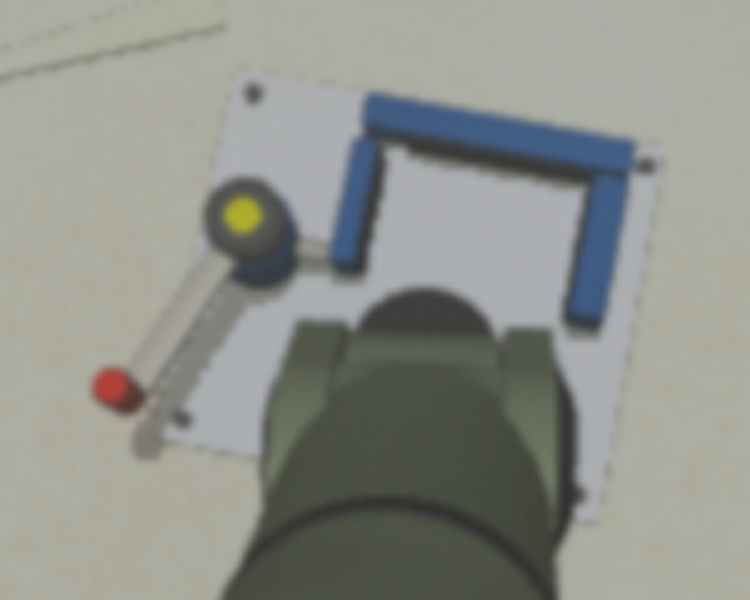

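```bash
python3 - <<'E'
from h import *
print(np.round(read_state()["qpos"],2))
movel(wp(-170,4,130),max_speed=200)
O=ori(np.pi)
movep(wp(-90,100,150),O);print(np.round(read_state()["qpos"],2))
movel(wp(-90,100,28),max_speed=150)
movel(wp(-90,67,28),max_speed=80)
movel(wp(-90,97,28),max_speed=150)
movel(wp(-90,97,130),max_speed=200)
O=ori(np.pi/2)
movep(wp(-175,8,130),O)
look("c")
E
```

```text
[-0.35  0.64  0.16  2.15 -0.26  0.37  1.42]
[ 0.13  0.62 -0.66  1.79  0.47  0.9   2.23]
top pin 42 [-31.5 141.6] z 102.9
scene lid [-87.5   7.6] 45.2 med [-89.8   8. ]
scene pin 189 [-134.   12.] z 326.4
t 12.1667 tcp [-174.9    8.3] 129.7 f [ 0.5 -0.7 -0.5]
```

View pics/scene_c.png

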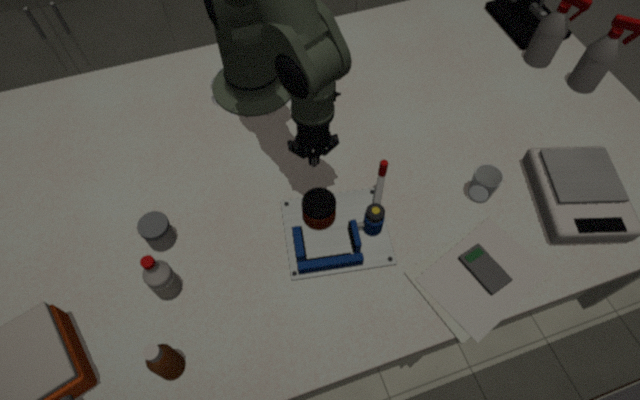

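```bash
python3 - <<'E'
from h import *
movel(wp(-175,8,28),max_speed=200)
movel(wp(-80,8,28),max_speed=80)
print(movel(wp(-45,8,28),max_speed=25,guard=7))
look("d")
s=read_state();
movel(wp(-110,8,28),max_speed=150); movel(wp(-160,8,150),max_speed=200)
look("e")
E
```

```text
True
top pin 42 [-31.3 141.7] z 103.2
scene lid [-1.2  7.6] 46.5 med [1.4 7.2]
scene pin 159 [-16.1  -7.6] z 252.9
t 15.1417 tcp [-59.2   7.8] 27.5 f [ 0.5 -0.4 -0.2]
top lid [3.  7.1] 43.0 med [18.1  3.4]
top pin 42 [-31.4 141.8] z 102.1
scene lid [1.4 8.5] 44.9 med [-1.5  9.2]
scene pin 193 [-118.3   10.6] z 317.0
t 16.5333 tcp [-160.1    7.8] 148.8 f [ 1.  -0.1 -0.2]
```

View pics/top_e.png

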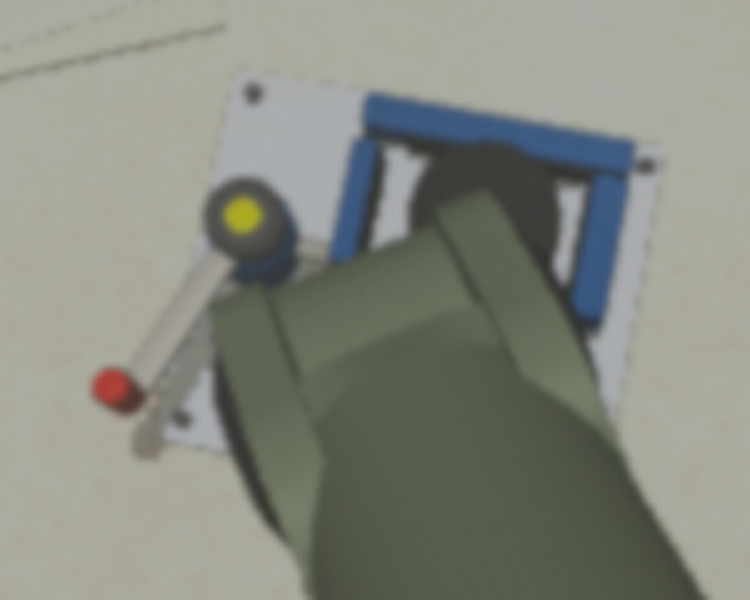

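```bash
cat >>h.py <<'E'
PV=np.array([-31,141.])
def lev(s,off=25,z=105,rad=120):
    th=np.radians(160)-s; r=np.array([np.cos(th),np.sin(th)]); t=np.array([np.sin(th),-np.cos(th)])
    p=PV+rad*r-off*t; return wp(p[0],p[1],z),ori(th),np.r_[R2@t,0]
def push(ss,v=60):
    for s in ss:
        p,O,t=lev(s); movel(p,O,max_speed=v); q=read_state(); f=np.array(q["ft_force"])
        print(round(s,3),"ft",round(float(-f@t),2),"f",f.round(1),"t",round(q["time"],2))
E
python3 - <<'E'
from h import *
movel(wp(-160,8,200),max_speed=200)
for s in np.arange(0,1.5,.1):
    p,O,t=lev(s); j=inverse_kinematics(p,O)
    if j is None: print("noIK",s)
p,O,t=lev(0,off=50,z=200); movep(p,O); p,O,t=lev(0,off=50); movel(p,O)
look("f0")
push([-.05]+list(np.arange(0.1,.91,.1)))
look("f")
E
```

```text
top lid [-1.5 10.4] 44.1 med [-2.5  8.5]
top pin 43 [-30.4 142.1] z 102.8
scene lid [0.4 6.6] 45.3 med [0.6 5.1]
scene pin 202 [-112.2  116.1] z 393.7
t 18.6583 tcp [-160.3  135.3] 106.0 f [0.1 0.2 0.4]
-0.05 ft 0.12 f [-0.3  0.  -0. ] t 19.12
0.1 ft 0.28 f [-0.4 -0.1 -1. ] t 19.58
0.2 ft -0.76 f [0.6 0.5 0.3] t 19.94
0.3 ft 1.06 f [-0.5 -1.   0.4] t 20.3
0.4 ft 0.43 f [ 0.1 -0.8  0.5] t 20.66
0.5 ft -0.48 f [ 0.4  0.2 -1.1] t 21.02
0.6 ft 0.35 f [-0.2 -0.4 -0.3] t 21.38
0.7 ft 0.9 f [-0.9 -0.1  0.5] t 21.73
0.8 ft 0.13 f [-0.  -0.4 -0.3] t 22.09
0.9 ft 0.33 f [-0.3 -0.3 -0.5] t 22.45
top lid [-1.4  9.5] 44.3 med [-3.1 10. ]
top pin 41 [-31.2 141.7] z 102.8
scene lid [0.6 7.1] 44.9 med [-1.8  5.9]
scene pin 118 [-56.8 135.2] z 439.6
t 22.55 tcp [-92.9 246.7] 105.0 f [ 0.4 -0.1  0. ]
```

View pics/top_f.png

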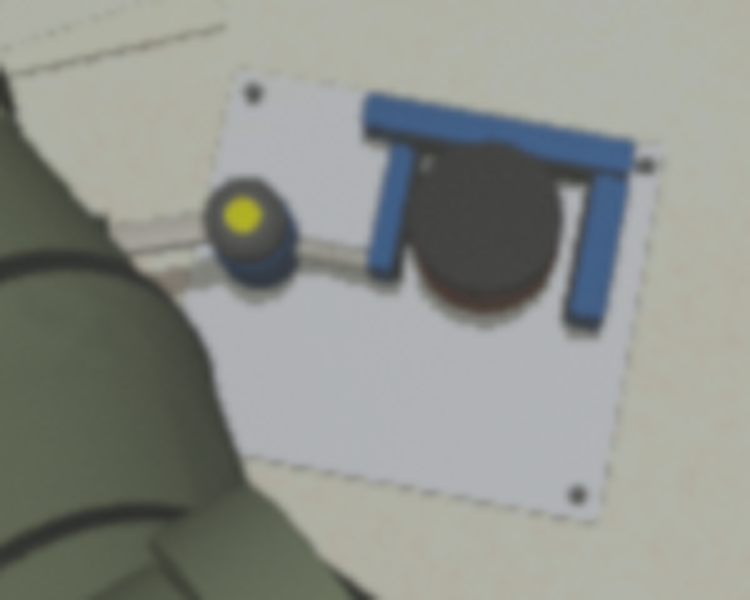

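```bash
python3 - <<'E'
from h import *
push([1.0,1.06])
p,O,t=lev(1.06,off=50); movel(p,O); p[2]=200; movel(p,O,max_speed=200)
look("g")
movep(wp(-110,4,150),ori(np.pi/2)); movel(wp(-110,4,28),max_speed=200)
movel(wp(-70,4,28),max_speed=100)
print(movel(wp(-50,4,28),max_speed=20,guard=10))
look("h")
movel(wp(-110,4,28),max_speed=150)
movel(wp(-110,4,200),max_speed=250)
p,O,t=lev(1.0,off=55,z=200); movep(p,O); p[2]=105; movel(p,O,max_speed=200)
look("i")
E
```

```text
1.0 ft 0.1 f [-0.1 -0.2 -0.5] t 22.91
1.06 ft 0.14 f [-0.1  0.1  0.7] t 23.18
top lid [-1.5  4.9] 44.2 med [-2.5  5.3]
top pin 41 [-31.4 141.9] z 103.0
scene lid [0.2 2.7] 44.5 med [-1.5 -1.2]
scene pin 104 [-37.5 144.5] z 103.1
t 24.225 tcp [-99.9 250.9] 199.0 f [ 0.3  0.7 -0.5]
True
top pin 42 [-31.1 141.7] z 102.6
scene lid [-0.7  3.2] 45.6 med [0.3 1.8]
scene pin 135 [-18.4  23.1] z 182.5
scene handle 6 [-40.1  -8.6] z 126.4
t 27.2667 tcp [-59.1   3.8] 27.5 f [-0.9  1.2 -0.5]
top lid [-1.1  4.7] 44.4 med [-3.4  4.8]
top pin 42 [-31.1 141.6] z 102.7
scene lid [0.6 1.9] 44.4 med [-1.7  2.8]
scene pin 96 [-36.4 138.1] z 103.1
t 30.2833 tcp [-110.2  246.2] 106.7 f [0.4 0.3 0.1]
```

View pics/top_i.png

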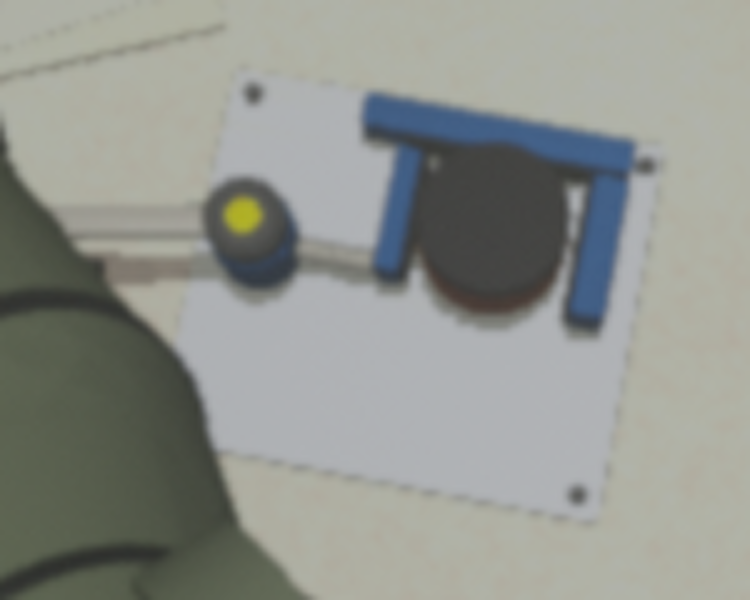

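```bash
python3 - <<'E'
from h import *
def pin():
    c=camera("top"); W=cloud(c); hs=cv2.cvtColor(c["image"],cv2.COLOR_BGR2HSV)
    m=(hs[...,0]>20)&(hs[...,0]<38)&(hs[...,1]>110)&(np.linalg.norm((W[...,:2]-N)@R2-PV,axis=-1)<20)
    return float(np.median(W[m][:,2])),int(m.sum())
z0=np.mean([pin()[0] for _ in range(4)]); print("rest",z0)
push([1.0,1.06])
for s in np.arange(1.1,1.46,.03):
    push([s],v=40); z=pin(); z2=pin(); d=(z[0]+z2[0])/2-z0; print("  pin rise",round(d,2),z[1])
    if d>8: break
look("j")
E
```

```text
rest 102.64932028847682
1.0 ft -0.52 f [ 0.5 -0.3 -0.2] t 31.13
1.06 ft 1.28 f [-1.3 -0.2  0.4] t 31.41
1.1 ft -0.34 f [ 0.3 -0.2  0.2] t 31.68
  pin rise 0.21 42
1.13 ft 0.3 f [-0.3  0.5 -0.5] t 32.03
  pin rise 0.03 42
1.16 ft -0.31 f [ 0.3 -0.2 -0.4] t 32.38
  pin rise 0.22 43
1.19 ft 1.41 f [-1.5 -0.8  0.4] t 32.73
  pin rise 0.17 43
1.22 ft 6.54 f [-6.6  0.3  1. ] t 33.08
  pin rise 1.23 42
1.25 ft 7.04 f [-7.2 -0.1  0. ] t 33.43
  pin rise 2.53 43
1.28 ft 6.59 f [-6.6  0.8  0.8] t 33.78
  pin rise 3.81 45
1.31 ft 7.22 f [-7.5 -0.   1.1] t 34.13
  pin rise 6.18 45
1.34 ft 7.21 f [-7.5 -0.1  0.7] t 34.48
  pin rise 7.68 45
1.37 ft 7.84 f [-8.   0.7  1.2] t 34.83
  pin rise 8.96 46
top lid [-1.5  2.1] 44.2 med [-3.5  2.1]
top pin 46 [-30.9 140.9] z 112.1
scene lid [0.9 0. ] 44.6 med [ 0.7 -1.7]
scene pin 117 [-33.9 136.7] z 113.3
t 35.0333 tcp [-39.2 263.5] 104.7 f [-7.2 -0.1  1.8]
```

View pics/top_j.png

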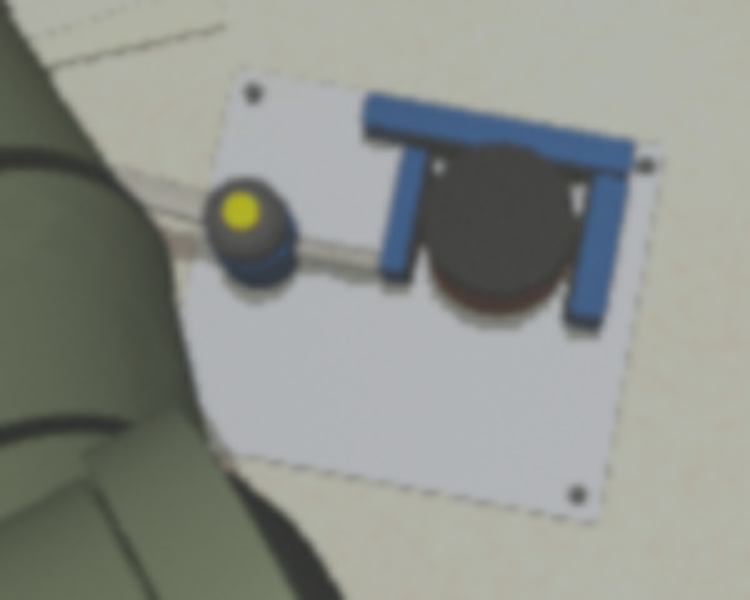

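```bash
python3 - <<'E'
from h import *
for s,o in((1.27,25),(1.17,25),(1.12,40)):
    p,O,t=lev(s,off=o); movel(p,O,max_speed=50)
p,O,t=lev(1.05,off=60); movel(p,O); p[2]=230; movel(p,O,max_speed=200)
q=p+[-60,40,0]; movel(q,O)
movep(wp(-200,180,230),O)
wait(.5); look("k",(130,270,220,380))
E
```

```text
top lid [-1.1  2. ] 44.3 med [-3.   1.8]
top pin 40 [-30.1 141.9] z 102.8
scene lid [-0.  -0.6] 44.9 med [-3.7 -0.6]
scene pin 56 [-29.5 140.2] z 102.0
t 39.2333 tcp [-200.   180.1] 230.0 f [-0.7 -0.6  0.2]
```

View pics/scene_k.png

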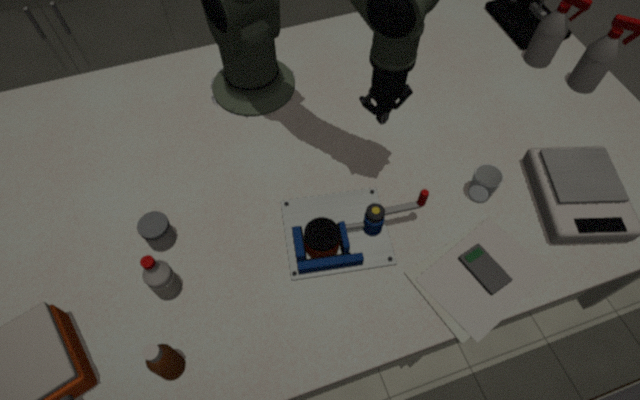

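View pics/top_k.png

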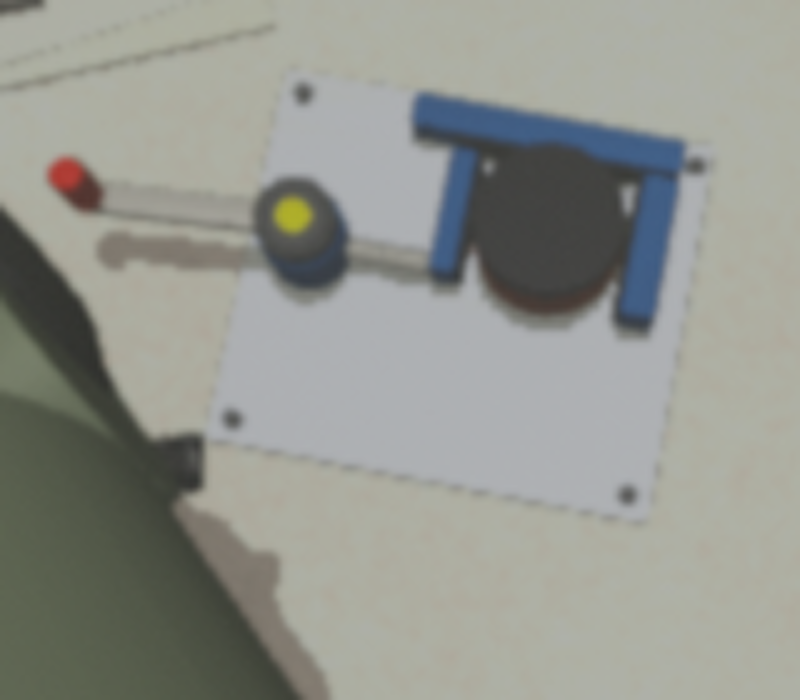

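The pin is back down, the lever has sprung back to about the clamp's +y, and the tub sits against the back stop between both jaws. The bystanders have not moved. I'm handing the job in.

```bash
python3 -c "
from workcell import *
finish_job()"
```

```text
the job is handed in; nothing more can be done
```

The tub is home against the back stop and clamped. The lever clicked and sprang back, and I handed the job in at about 39 s of the 61 s allowed.

- **Sliding the tub in:** I first had to line the tub up sideways. The first nudge overshot by about 20 mm because the shut fingers are wider than I assumed, so I nudged it back before pushing it in. Two separate pushes to the stop ended at the same finger position (-59.2 and -59.1 mm), which matches the tub touching the stop.
- **Closing the clamp:** I turned the lever with the shut fingers. The force rose to about 7 N at a commanded turn of about 1.2 rad and then stayed level. I stopped when the pin had risen about 9 mm, roughly 0.16 rad of yield, which is past a full click and well short of forced.
- **Letting go:** The pin went back to its rest height (102.8 mm, against 102.6 mm before). The lever points along the clamp's +y, and the robot is clear and touching nothing.
- **Last checks:** The tub's centre measured within about 2 mm of the nest point. The two cameras disagree by 1 to 3 mm on this, so the "fully home" finding rests mainly on the two push contacts. The other vessels appear in the same places in the last scene picture as in the first.

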